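# Power up the inspection microscope and take a picture

### The arm

A 7-joint arm with a two-finger parallel gripper is mounted at the origin on the work surface. World frame = base frame: x ahead of the robot, y to its left, z up, the work surface at z = 0. Lengths are in m, angles in rad, forces in N, time in s.
With the tool pointing down it reaches from about 0.4 to 0.875 m from the base axis. Payload 19.3 kg.
Tool frame: the origin (TCP) lies at the centre of the arm's flange, where the gripper is bolted on; the fingertips stand 173 mm ahead of it and the grasp point (between the pads) lies 155 mm ahead of it; z points along the fingers, y is the direction in which the jaws open and shut (so a half turn about z gives the same grasp; the last joint's range is limited). The gripper opens to 85 mm and grips with 20 to 120 N. Pads are 22 mm wide; open, the fingers measure 114 mm over their backs; the gripper's body (76 mm by 85 mm) begins 54 mm behind the grasp point. The pads swing forward as they close: fully open they stand 13 mm farther back than shut.
Start: joints at [-1.228, 0.521, -0.036, 1.599, 0.021, 1.021, -0.113], TCP at [0.251, 0.572, 0.405] pointing down, gripper open.
Joint ranges: [-2.91, 2.91], [-0.3, 2.13], [-1.5, 1.42], [0.17, 2.43], [-1.26, 4.41], [0.16, 1.93], [-2.52, 2.52]. Speed limits (rad/s): [1.89, 1.89, 2.39, 2.39, 3.01, 3.01, 3.01].

### API

Orientations are given as [roll, pitch, yaw] about the fixed x, y, z axes, in that order (R = Rz(yaw) Ry(pitch) Rx(roll)).
In Python, from plant import sensors, cams, env gives the robot as it stands. The module is installed in compiled form; this text tells all that it offers.
- The arm moves only by the tool move_arm, never from a script. Its argument "plan" is one flat list of numbers, 6 for each row, row after row: the shift along the tool's x, y, z in mm, then the turn, a rotation vector about the tool's x, y, z in rad. A call has 1 to 10 rows; each row is the pose to reach, as a shift and turn from the pose measured when the call began, along the tool's axes at that moment; what a row does not reach only later rows make up. A row lasts 1/12 s, in which the tool goes at most 41.7 mm and 7.16 degrees, less where a joint would pass 70% of its speed; a pose out of reach is approached as far as the arm can. A call with a gripper value outside its range is refused whole. "claw" is the closure, from -1 (fully open) to 1 (shut), set as the call begins (left out, the last holds). The fingers move at their own pace and stop on an object; "squeeze" is the grip in N (left out, the last holds). Time passes only in rows, so rows that repeat a pose let the fingers close. It gives the time, the measured TCP pose, the force and the opening at its end, in the units of the state.
- sensors.read_state(): the state, without advancing time (a new reading comes with each control period).
- cams.read_camera(name): name is "scene" or "side" or "wrist"; returns the picture (480x640x3 uint8, red, green, blue); there is no depth.
- cams.camera_model(name): a dict with "K" (3x3 intrinsics, pixels), "dist" ([k1, k2, p1, p2, k3] as OpenCV has them; the pictures are not rectified), "rvec" (rotation vector, rad) and "tvec" (3), from world to camera coordinates, as OpenCV has them. Camera axes: x right, y down, z forward; pixel columns grow to the right and rows downward; lengths in m; the calibration is good to about 2 mm. A picture is of the moment at which its call begins: read the wrist's pose just before it. camera_model takes no time and is no camera call; for the wrist camera it gives the pose at the moment of the call.
- env.job_done(): hands the job in, once; it reports no verdict.
The state is a dict: "clock": time; "qpos": joint angles; "qd": joint speeds; "joint_efforts": joint torques, N m; "tcp_pos": TCP position; "orientation": TCP orientation; "ft_force": force on the tool from outside, world axes, zero at the start; "wrist_torque": the same for the moment, N m; "gripper_width": finger opening in m.
Only numpy, scipy, OpenCV 4.12 (cv2) and the standard library are available. Lean on these libraries where they do the work, as an engineer would, in place of code of your own. Each camera call takes 0.05 s, during which the arm holds its last target.

### The job

Start up the inspection camera by pressing, in this order: push down the raised half (at the strip's end, away from the sockets) of the paddle switch on the white socket strip until it is fully over, do the same with the raised half (the left one, seen from the robot with the dial beyond it) of the rocker on the ring-light box, then press the wide bar key on the camera keypad fully down and let it come up again. Leave the keypad's two small round keys alone, pick nothing up, and leave the boxes and everything else on the bench where they stand.

Things in the scene. Friction and masses are not known exactly. Their poses are not given: they have to be found in the camera images.
- strip: White socket strip screwed to the table, 180 (x) x 76 (y) x 40 mm high. Origin: centre of its underside; +z up, its -x end (which carries the paddle switch) points roughly to the robot. Its far +x end carries a fixed black plug-in adapter, 42 x 34 mm, reaching 82 mm above the table.
- strip_switch (a joint): The strip's grey paddle switch (power), hinged about the strip's y axis; in rad. 0 = off: the half nearer the strip's end is raised by 0.30 rad and the half nearer the sockets is level. 0.30 = on: the half nearer the end pushed down until it lies level and the other half raised. It has light friction (about 2 N at the press point), no spring, and stays where it is left.
- strip_switch_press (a point): Push point on top of the paddle's raised half. The V-shaped paddle is 52 mm long (26 mm each half), 30 mm wide; its hinge line is 48 mm from the strip's centre towards -x, 50 mm above the table. The point lies 17 mm out from the hinge line, 55 mm above the table when off and 50 mm when on. x axis: along the paddle from the raised half to the other; z up. The bezel is 5 mm lower than a level half.
- light_box: Ring-light controller: loose dark metal box on rubber feet, 120 (x) x 100 (y) x 45 mm high, 0.8 kg, holding one grey rocker (nearer its -x side, which faces roughly to the robot) and a fixed round dimmer dial, 36 mm across and 14 mm high, 34 mm from its centre towards +x. Origin: centre of its underside.
- light_switch (a joint): The controller's grey rocker (ring light), hinged about the box's x axis; in rad. 0 = off: the half towards the box's +y side (left as seen from the robot) is raised by 0.30 rad. 0.30 = on: that half pushed down until level, the other half raised. Light friction (about 2.5 N at the press point), no spring; stays where it is left.
- light_switch_press (a point): Push point on top of the rocker's raised half. The V-shaped rocker is 44 mm long (22 mm each half, along the box's y), 26 mm wide; its hinge line is centred 28 mm from the box's centre towards -x, 55 mm above the table. The point lies 14 mm out from the hinge line, 59 mm above the table when off and 55 mm when on. Its x axis runs along the rocker from the raised half to the other half; z up.
- keypad: Camera keypad: loose grey box, 130 (x) x 90 (y) x 30 mm high, 0.6 kg, with one wide bar key near its -x side (which faces roughly to the robot) and two small round keys near its +x side. Origin: centre of its underside.
- bar_key (a joint): Travel of the wide white bar key (capture), in m: 0 = up, 0.006 = fully down. Spring return; 1.4 N starts it and 4.5 N holds it fully down.
- bar_key_top (a point): Centre of the bar key's top face, 42 mm above the table when up. The key is 22 mm (along x) x 46 mm (along y), 36 mm from the keypad's centre towards -x. Axes as the keypad's, z up. Fully down it still stands 3 mm above its surround.
- left_key (a joint): Travel of the left small round key (18 mm across), same kind; 38 mm from the keypad's centre towards +x and 24 mm towards +y, top 40 mm above the table. Not to be pressed.
- right_key (a joint): Travel of the right small round key, the same at 24 mm towards -y. Not to be pressed.
- lens_tub: Bystander: small open white tub, 44 mm across, 35 mm high, loose. Origin: centre of its underside.
- jar: Bystander: small amber jar, 40 mm across, 50 mm high, loose. Origin: centre of its underside.
- eyepiece: Bystander: dark eyepiece standing upright, 44 mm across, 60 mm high, loose. Origin: centre of its underside.
- steel_block: Bystander: steel gauge block 50 x 32 x 24 mm high, loose. Origin: centre of its underside.
- torch: Bystander: black hand torch standing on its head, 48 mm across, 115 mm high, loose. Origin: centre of its underside.
- screwdriver: Bystander: screwdriver lying on the table, loose. Origin: underside.
There are look-alikes about, which are no part of the job. What is shaped like the keypad but purple is not meant.

How it is judged:
By the outcome, as a careful person would: the job done as asked, in the order asked, and still so for the second after the job is handed in, with the robot touching nothing.
It also fails if it takes over 48 s, if anything falls off the work surface, if the arm or the gripper's body presses on something with over 40 N, if the wrist force passes 120 N, or if a joint passes its speed limit or range.

## Working session

There is one attempt and no reset: what is moved stays moved. The work goes in short steps, Python scripts to look and compute and a tool call to move; the robot and the scene stay as the last step left them, time stands still between calls to the robot, and variables do not carry over. Pictures are saved under pics/ and viewed, and the job is handed in when it is done.

Besides the shell and the picture viewer there is one more tool, called after ">>>" as name(argument=value, ...), one argument or row to a line, values as JSON. move_arm: Moves the arm, as the interface text tells. Its arguments: {"type":"object","properties":{"plan":{"type":"array"},"claw":{"type":"number"},"squeeze":{"type":"number"}},"required":["plan"]}

```bash
mkdir -p pics; python3 - <<'E'
from plant import sensors, cams
import cv2
s=sensors.read_state(); print(s)
for n in ("scene","side","wrist"):
    im=cams.read_camera(n); cv2.imwrite(f"pics/{n}0.png",im[:,:,::-1])
    m=cams.camera_model(n); print(n,m)
E
```

```text
{'clock': 0.0, 'qpos': array([-1.22818885,  0.52200743, -0.03633867,  1.59998323,  0.02121096,
        1.0211077 , -0.11278299]), 'qd': array([-0.00056637, -0.00224066,  0.00085601,  0.00017423, -0.00116058,
        0.00010517, -0.00067885]), 'joint_efforts': array([ 8.00536636e-04, -9.27124286e+01,  1.98001966e+00, -3.69919074e+01,
        1.77829462e-02,  8.41934932e-03, -1.36718984e-05]), 'tcp_pos': array([0.25070161, 0.57236748, 0.40413847]), 'orientation': array([-3.14047545e+00,  8.35564862e-05,  2.72880732e+00]), 'ft_force': array([-0.12107303,  0.3727768 , -0.08356278]), 'wrist_torque': array([-0.01320894,  0.01377138, -0.00903179]), 'gripper_width': 0.0856244422273287}
scene {'K': array([[593.28391381,   0.        , 314.40138077],
       [  0.        , 593.28391381, 228.77205703],
       [  0.        ,   0.        ,   1.        ]]), 'dist': array([-0.20215454,  0.        ,  0.        ,  0.        ,  0.        ]), 'rvec': array([ 2.40606921,  0.92334165, -0.26199251]), 'tvec': array([-0.43253012, -0.2959211 ,  2.01615633])}
side {'K': array([[584.71294989,   0.        , 326.25142348],
       [  0.        , 584.71294989, 238.11961883],
       [  0.        ,   0.        ,   1.        ]]), 'dist': array([0.00932031, 0.        , 0.        , 0.        , 0.        ]), 'rvec': array([ 2.20634044, -0.19476041,  0.12810067]), 'tvec': array([-0.5747794 ,  0.10379211,  1.59859779])}
wrist {'K': array([[391.07518921,   0.        , 328.14144324],
       [  0.        , 391.07518921, 235.69594886],
       [  0.        ,   0.        ,   1.        ]]), 'dist': array([-0.05921377,  0.        ,  0.        ,  0.        ,  0.        ]), 'rvec': array([-2.40888853, -1.57606128, -0.23883795]), 'tvec': array([-0.62515569, -0.039082  ,  0.37968719])}
```

View pics/scene0.png

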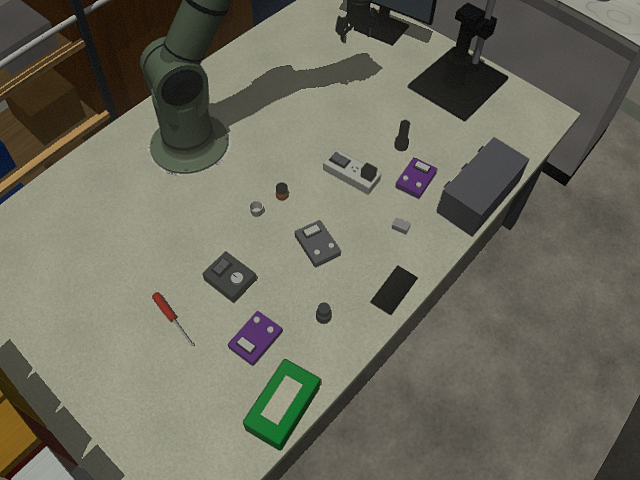

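View pics/side0.png

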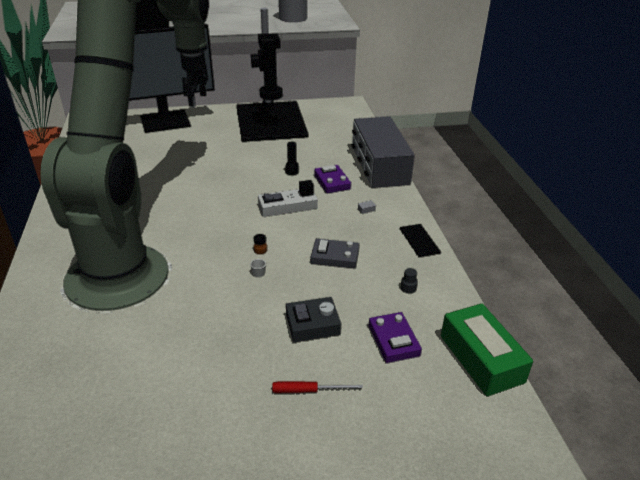

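View pics/wrist0.png

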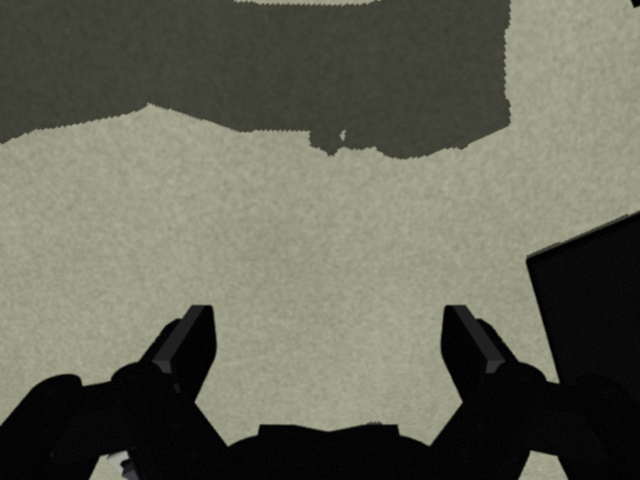

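The scene picture shows the strip at about (351,171), the grey keypad at (318,243), the ring-light box at (230,276), and purple look-alikes at (416,177) and (256,338). In the side picture the same things are at (288,202), (335,252) and (313,318). The grey keypad is the one meant because the other two are purple. I'll enlarge these to confirm and to read off pixels.

```bash
python3 - <<'E'
import cv2, numpy as np
a=cv2.imread("pics/scene0.png"); b=cv2.imread("pics/side0.png")
def crop(im,x,y,w,h,k): 
    return cv2.resize(im[y:y+h,x:x+w],None,fx=k,fy=k,interpolation=cv2.INTER_CUBIC)
cv2.imwrite("pics/c1.png",crop(a,195,140,190,165,4)[:, :])
cv2.imwrite("pics/c2.png",crop(b,245,170,130,175,4)[:600])
cv2.imwrite("pics/c2.png",crop(b,245,175,130,75,6))
cv2.imwrite("pics/c3.png",crop(b,280,230,90,115,5))
for n in("c1","c2","c3"): 
    i=cv2.imread(f"pics/{n}.png"); print(i.shape)
i=cv2.imread("pics/c1.png"); cv2.imwrite("pics/c1.png",crop(a,195,155,190,150,4))
E
```

```text
(660, 760, 3)
(450, 780, 3)
(575, 450, 3)
```

View pics/c1.png

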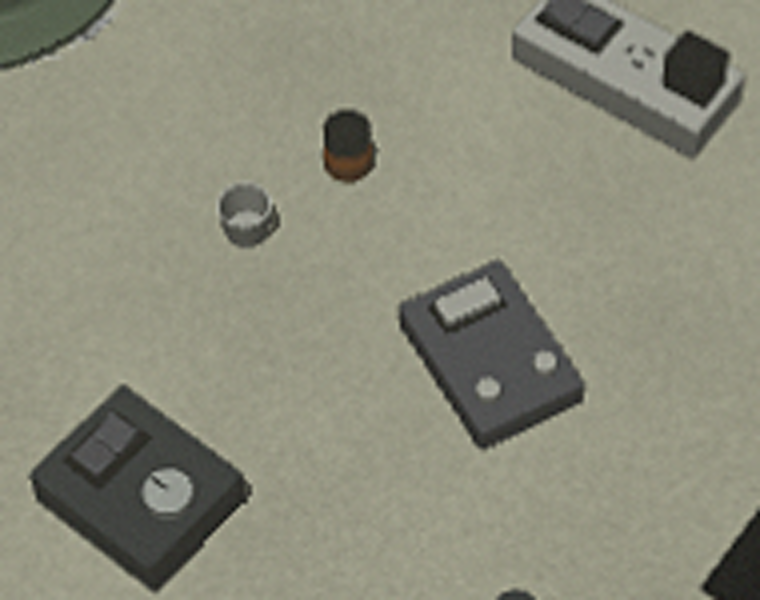

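View pics/c2.png

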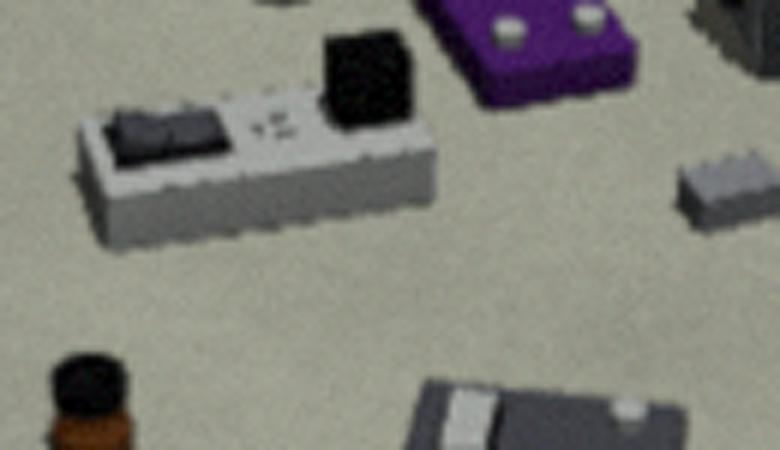

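View pics/c3.png

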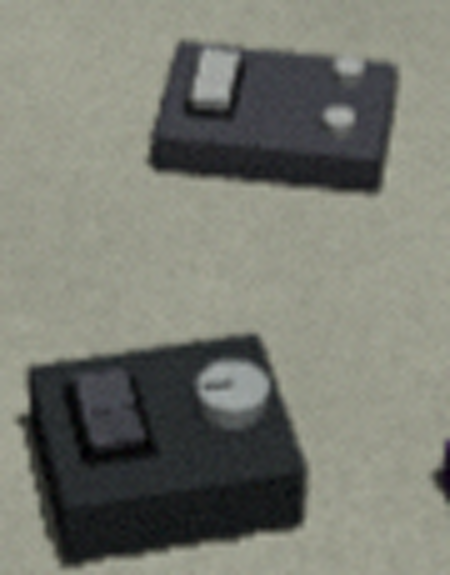

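The crops confirm all three. The strip's paddle is at its left end, with the adapter at the far end. The grey keypad has its white bar key at scene crop (467,297), and the dark box has its rocker at scene crop (107,440) and dial at (168,490). I'll fit x, y and yaw for each object from both cameras.

```bash
cat > h.py <<'E'
import numpy as np, cv2
from scipy.optimize import least_squares
def proj(m,P):
    return cv2.projectPoints(np.asarray(P,float).reshape(-1,1,3),m["rvec"],m["tvec"],m["K"],m["dist"])[0].reshape(-1,2)
def fit(obs,x0):
    # obs: list of (model, [local xyz], [uv])
    def w(p,L):
        c,s=np.cos(p[2]),np.sin(p[2]); L=np.asarray(L,float)
        return np.c_[p[0]+c*L[:,0]-s*L[:,1],p[1]+s*L[:,0]+c*L[:,1],L[:,2]]
    f=lambda p: np.concatenate([(proj(m,w(p,L))-np.asarray(U,float)).ravel() for m,L,U in obs])
    r=least_squares(f,x0,loss="soft_l1"); return r.x,f(r.x).reshape(-1,2),w
def un(U,ox,oy,k): return (np.asarray(U,float)+.5)/k-.5+np.array([ox,oy])
E
python3 - <<'E'
from h import *
from plant import cams
S=cams.camera_model("scene");D=cams.camera_model("side")
np.set_printoptions(precision=4,suppress=True)
sc=lambda U:un(U,195,155,4); s2=lambda U:un(U,245,175,6); s3=lambda U:un(U,280,230,5)
h=.045
r=fit([(S,[(-.06,.05,h),(-.06,-.05,h),(.06,.05,h),(.034,0,.059),(-.028,0,.055)],sc([(122,387),(32,476),(250,486),(168,490),(107,444)])),
 (D,[(-.06,.05,h),(.06,.05,h),(.06,-.05,h),(-.06,-.05,h),(.034,0,.059),(-.028,0,.055)],s3([(30,368),(260,338),(303,465),(60,505),(233,387),(110,410)]))],[.6,-.1,0]);print("light",r[0]);print(r[1])
r=fit([(S,[(-.065,-.045,.03),(-.065,.045,.03),(.065,.045,.03),(-.036,0,.042),(.038,.024,.04),(.038,-.024,.04)],sc([(400,308),(500,262),(584,386),(467,297),(545,361),(488,388)])),
 (D,[(-.065,.045,.03),(.065,.045,.03),(-.036,0,.042),(.038,.024,.04),(.038,-.024,.04)],s3([(182,43),(398,65),(217,78),(349,66),(339,117)]))],[.6,.1,0]);print("keypad",r[0]);print(r[1])
r=fit([(S,[(-.09,-.038,.04),(.09,-.038,.04),(.09,.038,.04)],sc([(514,38),(694,138),(743,75)])),
 (D,[(-.09,.038,.04),(-.09,-.038,.04),(.09,-.038,.04)],s2([(80,122),(107,197),(434,150)]))],[.6,.3,0]);print("strip",r[0]);print(r[1])
E
```

```text
light [ 0.4978 -0.2755  0.0316]
[[ 0.9679 -0.7814]
 [-0.8959 -0.3969]
 [-1.071  -2.1836]
 [ 0.2401  0.9169]
 [ 0.0546  0.6899]
 [-0.4882 -0.6802]
 [ 0.2116 -0.9702]
 [ 0.9294  1.263 ]
 [ 0.3495  0.3552]
 [ 0.0167 -0.0477]
 [-0.2534 -0.0219]]
keypad [ 0.6064 -0.0163 -0.333 ]
[[-0.7584 -0.3003]
 [ 0.2927 -0.6299]
 [ 0.9728  0.2904]
 [ 0.2841  1.32  ]
 [ 0.099   0.8338]
 [ 0.1274  0.7822]
 [-1.1142 -0.3764]
 [-0.049  -0.0964]
 [-0.546  -0.374 ]
 [-0.1682  0.295 ]
 [-0.123   0.3144]]
strip [0.5075 0.2605 0.1096]
[[-1.137  -0.9426]
 [ 0.6229  0.051 ]
 [ 1.0157  0.6476]
 [-0.843   0.1284]
 [-0.376   0.4253]
 [ 0.9272  0.0182]]
```

The fits agree within about 1 px, and the sizes and heights are consistent. Next I'll work out the move to above the strip, offset so the wrist camera can see the paddle.

```bash
cat >> h.py <<'E'
from scipy.spatial.transform import Rotation as Ro
def tool(s): return Ro.from_euler("xyz",s["orientation"])
def rel(s,p,yaw):
    R=tool(s); T=Ro.from_euler("xyz",[np.pi,0,yaw])
    d=R.inv().apply(np.asarray(p)-s["tcp_pos"])*1000; t=(R.inv()*T).as_rotvec()
    return np.round(d,1),np.round(t,3)
E
python3 - <<'E'
from h import *
from plant import cams,sensors
np.set_printoptions(precision=4,suppress=True)
s=sensors.read_state();m=cams.camera_model("wrist")
Rc=Ro.from_rotvec(m["rvec"]);c=-Rc.inv().apply(m["tvec"])
R=tool(s);print("cam in tool",R.inv().apply(c-s["tcp_pos"]),"axes",(R.inv()*Rc.inv()).as_matrix())
# camera placed for target: which pixels would press point be from TCP above it at z .35, yaw 3.25
P=np.array([.443,.253])
Tc=(R.inv()*Rc.inv());tc=R.inv().apply(c-s["tcp_pos"])
for off in ([0,0],[.05,0],[.1,0]):
  for yaw in(3.25,):
    T=Ro.from_euler("xyz",[np.pi,0,yaw]);p=np.r_[P+off,.36]
    RW=(T*Tc);cw=p+T.apply(tc);mm=dict(m);mm["rvec"]=RW.inv().as_rotvec();mm["tvec"]=-RW.inv().apply(cw)
    print(off,proj(mm,[[*P,.05]]),rel(s,p,yaw))
print(tc)
E
```

```text
cam in tool [0.0761 0.0006 0.0307] axes [[ 0.0006 -0.9547 -0.2975]
 [ 1.      0.0006  0.0001]
 [ 0.0001 -0.2975  0.9547]]
[0, 0] [[327.3355 221.5748]] (array([-304.3, -215.4,   44.5]), array([-0.001, -0.   , -0.521]))
[0.05, 0] [[335.0268 153.425 ]] (array([-350.1, -195.3,   44.5]), array([-0.001, -0.   , -0.521]))
[0.1, 0] [[343.4803  78.6136]] (array([-395.9, -175.3,   44.5]), array([-0.001, -0.   , -0.521]))
[0.0761 0.0006 0.0307]
```

>>> move_arm(
  plan=[-34,-24,5,0,0,-0.06,-68,-48,10,0,0,-0.12,-102,-72,15,0,0,-0.18,-136,-96,20,0,0,-0.24,-170,-120,25,0,0,-0.3,-204,-144,30,0,0,-0.36,-238,-168,35,0,0,-0.42,-272,-192,40,0,0,-0.48,-304,-215,44,0,0,-0.521,-304,-215,44,0,0,-0.521],
  claw=1,
)

```text
clock: 0.98
tcp_pos: [0.4464, 0.2461, 0.3597]
orientation: [-3.137, -0.0, -3.04]
ft_force: [0.2, -1.5, 0.4]
gripper_width: 0.0
```

```bash
cat > look.py <<'E'
import sys
from h import *
from plant import cams,sensors
import json
s=sensors.read_state();m=cams.camera_model("wrist");im=cams.read_camera("wrist")
n=sys.argv[1];cv2.imwrite(f"pics/{n}.png",im[:,:,::-1])
json.dump({k:np.asarray(v).tolist() for k,v in m.items()},open(f"{n}.json","w"))
print(s["clock"],s["tcp_pos"],s["orientation"],s["ft_force"],s["gripper_width"],s["qpos"],np.abs(s["qd"]).max())
E
python3 look.py w1
```

```text
0.9833 [0.44641069 0.24613618 0.35973275] [-3.13738651e+00 -4.30123895e-04 -3.03973673e+00] [ 0.20108587 -1.45555823  0.3796147 ] 3.303939750372198e-05 [-0.54995895  0.3999867  -0.09214416  1.94229203  0.05450131  0.80408858
  0.99986207] 0.20438600470850354
```

View pics/w1.png

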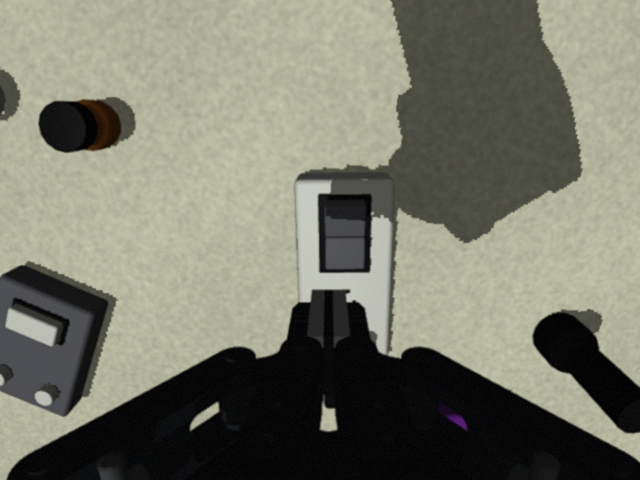

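The wrist view shows the strip ahead of the closed fingers, with the paddle at about (345,233) and its raised half at the top, around (345,208). The arm was still settling, so I'll look again and enlarge.

```bash
python3 look.py w2; python3 - <<'E'
import cv2
a=cv2.imread("pics/w2.png");cv2.imwrite("pics/w2c.png",cv2.resize(a[150:300,260:430],None,fx=4,fy=4,interpolation=cv2.INTER_CUBIC))
E
```

```text
1.0333 [0.44479574 0.24957206 0.36005842] [-3.13919621e+00 -7.16672408e-04 -3.03966153e+00] [-1.06643637  2.18180956 -0.15518158] 6.781967802800575e-05 [-0.5545822   0.39987366 -0.09501851  1.9413969   0.05362894  0.80450813
  0.99330553] 0.07770244751036605
```

View pics/w2c.png

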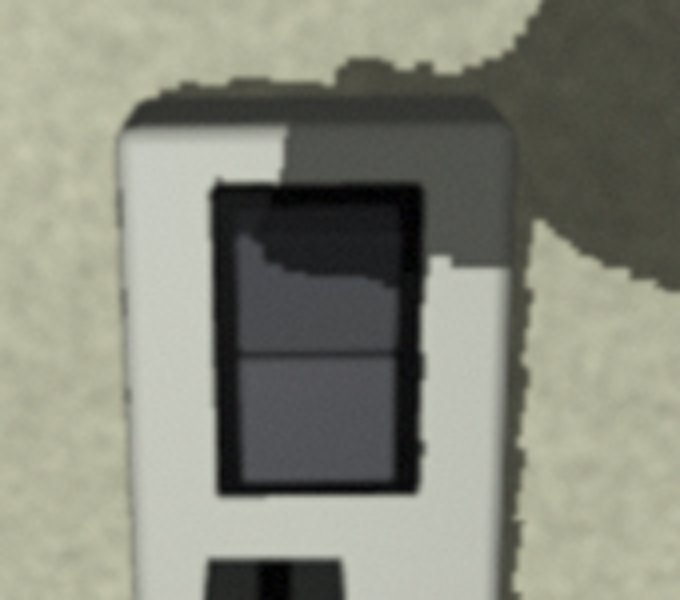

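```bash
python3 - <<'E'
from h import *
import json
from plant import sensors
np.set_printoptions(precision=4,suppress=True)
m={k:np.array(v) for k,v in json.load(open("w2.json")).items()}
U=un([(238,354),(398,354),(242,482),(395,480),(120,130),(515,130)],260,150,4)
r=fit([(m,[(-.048,-.015,.05),(-.048,.015,.05),(-.022,-.015,.05),(-.022,.015,.05),(-.09,-.038,.04),(-.09,.038,.04)],U)],[.5,.26,.1])
print(r[0],r[1])
P=r[2](r[0],[(-.067,0,.05)])[0];print(P)
s=sensors.read_state();yaw=r[0][2]+np.pi
print(rel(s,np.r_[P[:2],.173+.064],yaw),rel(s,np.r_[P[:2],.173+.050],yaw))
E
```

```text
[0.5048 0.2642 0.109 ] [[ 0.0886  0.4683]
 [ 0.0908  0.2466]
 [-0.4582  0.6331]
 [ 0.2503  0.92  ]
 [-1.7292 -1.227 ]
 [ 1.6692 -1.8039]]
[0.4382 0.2569 0.05  ]
(array([  4.8,   5.7, 123.3]), array([-0.001, -0.001, -0.005])) (array([  4.8,   5.7, 137.3]), array([-0.001, -0.001, -0.005]))
```

>>> move_arm(
  plan=[5,5,35,0,0,0,5,5,70,0,0,0,5,5,105,0,0,0,5,5,118,0,0,0,5,5,118,0,0,0],
)

```text
clock: 1.5
tcp_pos: [0.4366, 0.2571, 0.2394]
orientation: [-3.139, -0.005, -3.036]
ft_force: [-1.0, 0.3, 0.1]
gripper_width: 0.0002
```

```bash
python3 look.py w3; python3 - <<'E'
import cv2
a=cv2.imread("pics/w3.png");cv2.imwrite("pics/w3c.png",cv2.resize(a[180:380,230:430],None,fx=3,fy=3,interpolation=cv2.INTER_CUBIC))
E
```

```text
1.5 [0.4365694  0.25713444 0.23943365] [-3.13853796 -0.00527149 -3.03551108] [-1.01247533  0.33315834  0.06947549] 0.00019565932715653327 [-0.58775325  0.59242671 -0.08213312  2.02795573  0.09034023  0.53065234
  0.94269878] 0.07129855252690602
```

View pics/w3c.png

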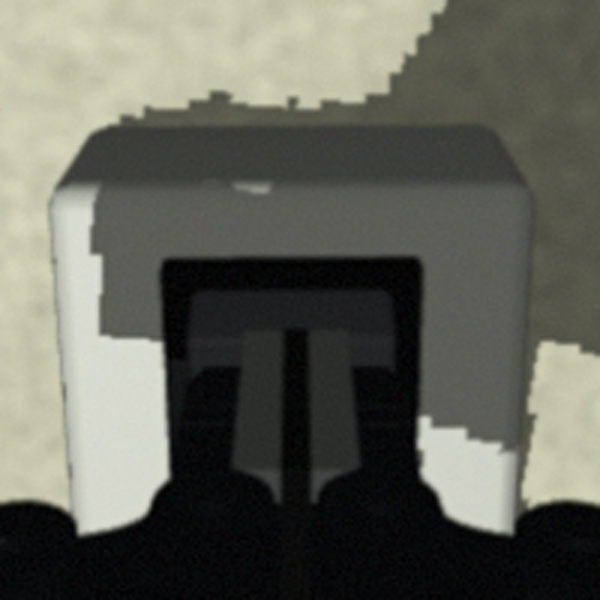

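Fingers are centred sideways on the paddle at crop (296,330). I'll check the lengthwise position using the strip's end edge at crop row 187.

```bash
python3 - <<'E'
from h import *
import json
from plant import sensors
np.set_printoptions(precision=4,suppress=True)
m={k:np.array(v) for k,v in json.load(open("w3.json")).items()}
for p in ([.5048,.2642,.109],[.5075,.2605,.11]):
    _,_,w=fit([(m,[(0,0,0)],[(0,0)])],[0,0,0])
    for L in ([-.09,0,.04],[-.0728,-.015,.0577],[-.0728,.015,.0577],[-.048,0,.05]):
        u=proj(m,w(p,[L]))[0];print(L,(u-[230,180])*3)
s=sensors.read_state();R=tool(s)
for t in ([.011,0,.173],[-.011,0,.173]): 
    W=s["tcp_pos"]+R.apply(t);print(W,(proj(m,[W])[0]-[230,180])*3)
print(rel(s,[.4382,.2569,.223],.109+np.pi),s["ft_force"])
E
```

```text
[-0.09, 0, 0.04] [291.7223 184.7226]
[-0.0728, -0.015, 0.0577] [185.5227 338.7799]
[-0.0728, 0.015, 0.0577] [397.4213 338.6288]
[-0.048, 0, 0.05] [292.1879 463.5052]
[-0.09, 0, 0.04] [265.0543 199.0359]
[-0.0728, -0.015, 0.0577] [157.6383 353.4532]
[-0.0728, 0.015, 0.0577] [368.5757 353.218 ]
[-0.048, 0, 0.05] [266.2987 476.3857]
[0.4258 0.2557 0.0684] [292.1962 327.4978]
[0.4476 0.2581 0.0683] [292.1516 473.8729]
(array([-1. , -0.5, 18.3]), array([-0.002, -0.003, -0.003])) [ 0.305  -0.083   0.6446]
```

>>> move_arm(
  plan=[-1,0,5,0,0,0,-1,0,10,0,0,0,-1,0,13,0,0,0,-1,0,16,0,0,0,-1,0,17,0,0,0,-1,0,17,0,0,0],
)

```text
clock: 2.05
tcp_pos: [0.4382, 0.2574, 0.2244]
orientation: [-3.14, -0.003, -3.036]
ft_force: [0.9, 0.3, -1.2]
gripper_width: -0.0002
```

>>> move_arm(
  plan=[0,0,1,0,0,0,0,0,2,0,0,0,0,0,2,0,0,0],
)

```text
clock: 2.3
tcp_pos: [0.4383, 0.2573, 0.2233]
orientation: [-3.14, -0.002, -3.036]
ft_force: [-5.5, -2.4, 21.4]
gripper_width: -0.0001
```

21 N against the stop with the tip at about 50 mm means the paddle is at its limit. I'll back off and check.

>>> move_arm(
  plan=[0,0,-20,0,0,0,0,0,-55,0,0,0,0,0,-95,0,0,0,0,0,-120,0,0,0,0,0,-120,0,0,0,0,0,-120,0,0,0],
)

```text
clock: 2.8
tcp_pos: [0.4388, 0.2575, 0.3446]
orientation: [-3.141, 0.0, -3.037]
ft_force: [-0.6, 0.3, -0.7]
gripper_width: -0.0001
```

```bash
python3 look.py w4; python3 - <<'E'
import cv2
a=cv2.imread("pics/w4.png");cv2.imwrite("pics/w4c.png",cv2.resize(a[150:350,230:430],None,fx=3,fy=3,interpolation=cv2.INTER_CUBIC))
from h import *
from plant import sensors
s=sensors.read_state()
c,sn=np.cos(.0316),np.sin(.0316);P=np.array([.4978,-.2755])+[c*-.028-sn*.015,sn*-.028+c*.015];print(P,rel(s,[*P,.36],1.602))
E
```

```text
2.8 [0.43883398 0.25750701 0.34463502] [-3.14104879e+00  2.83108324e-04 -3.03654808e+00] [-0.55361057  0.31884327 -0.74037419] -9.76643593550958e-05 [-0.57073848  0.42004339 -0.09945463  1.95877729  0.05935076  0.76554085
  0.97142504] 0.04576573789255831
[ 0.46934006 -0.26139214] (array([  23.9, -519.2,  -15.7]), array([-0.003, -0.   ,  1.645]))
```

View pics/w4c.png

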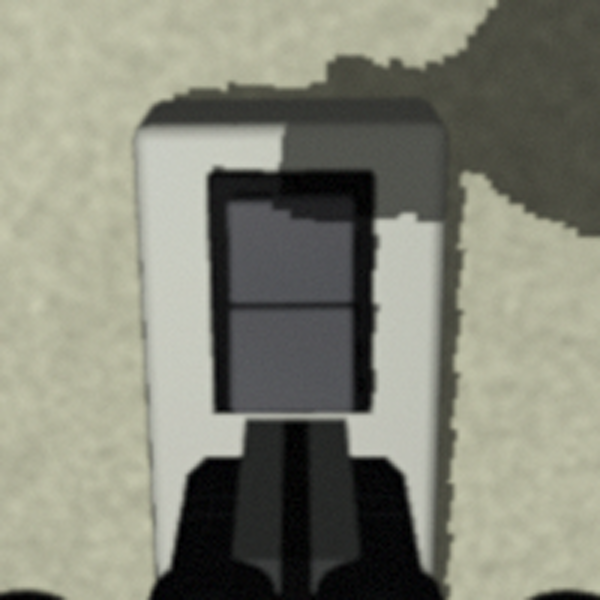

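The paddle has flipped: its outer half now lies flat (crop rows 197 to 304) with no raised front face. On to the light box.

>>> move_arm(
  plan=[2,-37,-1,0,0,0.117,4,-74,-2,0,0,0.234,6,-111,-3,0,0,0.351,8,-148,-4,0,0,0.468,10,-185,-5,0,0,0.585,12,-222,-6,0,0,0.702,14,-259,-7,0,0,0.819,15,-296,-8,0,0,0.936,16,-333,-9,0,0,1.053,17,-370,-10,0,0,1.17],
)

```text
clock: 3.68
tcp_pos: [0.46, -0.1142, 0.3531]
orientation: [-3.138, 0.0, 2.071]
ft_force: [1.1, 0.5, 0.3]
gripper_width: -0.0002
```

```bash
python3 - <<'E'
from h import *
from plant import sensors
s=sensors.read_state();print(rel(s,[.46934,-.2614,.36],1.602),s["tcp_pos"],s["clock"])
E
```

```text
(array([-133.7,  -62.4,   -6.7]), array([-0.004,  0.001,  0.469])) [ 0.45998208 -0.11415515  0.35306786] 3.6833
```

>>> move_arm(
  plan=[-34,-16,-2,0,0,0.117,-68,-32,-4,0,0,0.234,-102,-48,-6,0,0,0.351,-134,-62,-7,0,0,0.469,-134,-62,-7,0,0,0.469,-134,-62,-7,0,0,0.469,-134,-62,-7,0,0,0.469],
)

```text
clock: 4.27
tcp_pos: [0.4697, -0.2611, 0.3591]
orientation: [-3.136, 0.001, 1.603]
ft_force: [-0.1, 0.2, -0.4]
gripper_width: 0.0001
```

```bash
python3 look.py w5; python3 - <<'E'
import cv2
a=cv2.imread("pics/w5.png");cv2.imwrite("pics/w5c.png",cv2.resize(a[140:340,220:420],None,fx=3,fy=3,interpolation=cv2.INTER_CUBIC))
E
```

```text
4.2667 [ 0.4696761  -0.26105679  0.3591131 ] [-3.13584197e+00  1.37340231e-03  1.60286835e+00] [-0.1154544   0.21364432 -0.44301662] 0.0001435280953528903 [ 0.09486675  0.47293154  0.40992762  1.8923397  -0.24316566  0.8298556
  0.66276268] 0.01848153651997932
```

View pics/w5.png

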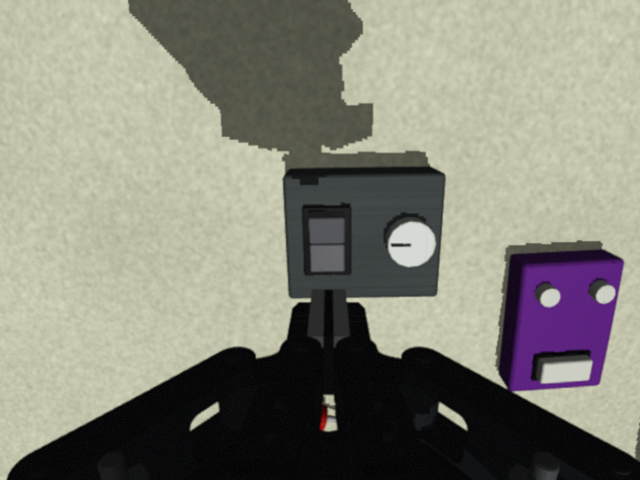

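View pics/w5c.png

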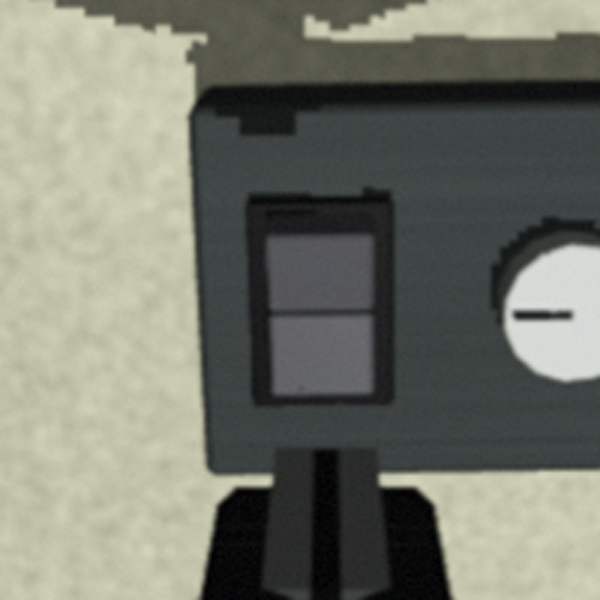

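The view shows the box with its rocker at crop x 268–376 and hinge at row 313. The raised half is the upper one, i.e. +y, and the dial is to the right at full (411,243).

```bash
python3 - <<'E'
from h import *
import json
from plant import sensors
np.set_printoptions(precision=4,suppress=True)
m={k:np.array(v) for k,v in json.load(open("w5.json")).items()}
U=np.vstack([un([(268,313),(376,313),(272,396),(373,394),(193,110),(210,472)],220,140,3),[(443.5,174),(438,296),(411,243)]])
r=fit([(m,[(-.041,0,.055),(-.015,0,.055),(-.041,-.022,.055),(-.015,-.022,.055),(-.06,.05,.045),(-.06,-.05,.045),(.06,.05,.045),(.06,-.05,.045),(.034,0,.059)],U)],[.5,-.27,.03])
print(r[0],r[1])
P=r[2](r[0],[(-.028,.016,.05)])[0];print(P)
s=sensors.read_state();yaw=r[0][2]+np.pi/2
print(rel(s,np.r_[P[:2],.173+.072],yaw),rel(s,np.r_[P[:2],.173+.055],yaw))
E
```

```text
[ 0.4955 -0.2749  0.0573] [[ 0.0703  0.2489]
 [-0.6805 -0.5046]
 [-0.1136  0.1888]
 [ 0.6681  0.152 ]
 [-3.0008 -1.1873]
 [-1.1134  2.7725]
 [ 2.7846 -2.478 ]
 [ 0.119   0.5971]
 [ 0.8397  0.7828]]
[ 0.4667 -0.2606  0.05  ]
(array([  0.3,  -2.6, 114.4]), array([-0.005,  0.001, -0.024])) (array([  0.3,  -2.5, 131.4]), array([-0.005,  0.001, -0.024]))
```

>>> move_arm(
  plan=[0,-1,35,0,0,-0.01,0,-2,70,0,0,-0.02,0,-2.5,100,0,0,-0.024,0,-2.5,110,0,0,-0.024,0,-2.5,110,0,0,-0.024,0,-2.5,110,0,0,-0.024],
)

```text
clock: 4.82
tcp_pos: [0.4671, -0.2606, 0.2501]
orientation: [-3.136, 0.001, 1.628]
ft_force: [-0.1, -0.5, 0.7]
gripper_width: -0.0
```

```bash
python3 look.py w6; python3 - <<'E'
import cv2
a=cv2.imread("pics/w6.png");cv2.imwrite("pics/w6c.png",cv2.resize(a[180:380,230:430],None,fx=3,fy=3,interpolation=cv2.INTER_CUBIC))
from h import *
from plant import sensors
s=sensors.read_state();print(rel(s,[.4667,-.2606,.228],.0573+np.pi/2))
E
```

```text
4.8167 [ 0.46707377 -0.26062041  0.25009182] [-3.13622232e+00  1.08194706e-03  1.62838250e+00] [-0.12185145 -0.52525648  0.70158238] -1.5520212220379735e-05 [ 0.16987788  0.63382597  0.31521927  1.96748926 -0.3279933   0.5936507
  0.76011385] 0.029848313633723166
(array([ 0.3, -0.5, 22.8]), array([-0.004,  0.002,  0.   ]))
```

View pics/w6c.png

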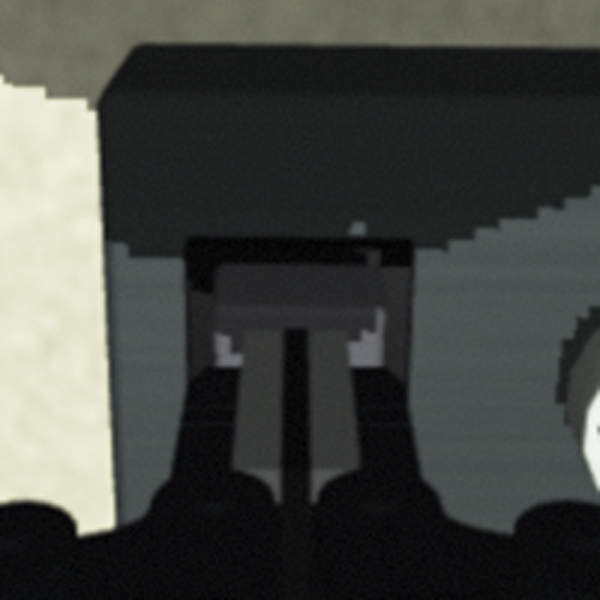

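The fingers are centred over the rocker, at crop column 296 against its 300. I'll check lengthwise against the projected outer edge.

```bash
python3 - <<'E'
from h import *
import json
m={k:np.array(v) for k,v in json.load(open("w6.json")).items()}
_,_,w=fit([(m,[(0,0,0)],[(0,0)])],[0,0,0]);p=[.4955,-.2749,.0573]
for L in ([-.028,.021,.0615],[-.06,.05,.045],[-.028,.05,.045]): print(L,(proj(m,w(p,[L]))[0]-[230,180])*3)
E
```

```text
[-0.028, 0.021, 0.0615] [296.69607455 310.44715707]
[-0.06, 0.05, 0.045] [88.30012077 90.91101582]
[-0.028, 0.05, 0.045] [297.39189469  91.2389281 ]
```

>>> move_arm(
  plan=[0,0,6,0,0,0,0,0,11,0,0,0,0,0,15,0,0,0,0,0,18,0,0,0,0,0,21,0,0,0,0,0,22,0,0,0,0,0,22,0,0,0],
)

```text
clock: 5.45
tcp_pos: [0.4672, -0.2608, 0.2286]
orientation: [-3.137, 0.002, 1.628]
ft_force: [-0.8, 0.6, 0.4]
gripper_width: -0.0001
```

>>> move_arm(
  plan=[0,0,1,0,0,0,0,0,2,0,0,0,0,0,2,0,0,0],
)

```text
clock: 5.7
tcp_pos: [0.4672, -0.2611, 0.228]
orientation: [-3.138, 0.001, 1.628]
ft_force: [-7.1, 5.9, 34.1]
gripper_width: -0.0
```

>>> move_arm(
  plan=[0,0,-5,0,0,0,0,0,-40,0,0,0,0,0,-80,0,0,0,0,0,-117,0,0,0,0,0,-117,0,0,0,0,0,-117,0,0,0],
)

```text
clock: 6.2
tcp_pos: [0.4678, -0.2611, 0.3468]
orientation: [3.141, 0.003, 1.628]
ft_force: [-0.6, 0.4, -0.8]
gripper_width: 0.0001
```

```bash
python3 look.py w7; python3 - <<'E'
import cv2
a=cv2.imread("pics/w7.png");cv2.imwrite("pics/w7c.png",cv2.resize(a[140:340,220:460],None,fx=3,fy=3,interpolation=cv2.INTER_CUBIC))
from h import *
from plant import sensors
s=sensors.read_state()
P=np.array([.6064,-.0163])-.036*np.array([np.cos(.333),-np.sin(.333)]);print(P,rel(s,[*P,.35],np.pi-.333))
E
```

```text
6.2 [ 0.46779945 -0.2611218   0.34678703] [3.14140090e+00 2.79269009e-03 1.62793648e+00] [-0.59428226  0.39416227 -0.78286557] 8.252860732280131e-05 [ 0.10377692  0.4861037   0.40045495  1.90925209 -0.25483593  0.79431491
  0.6993438 ] 0.04955476442902918
[ 0.57237763 -0.00453233] (array([249.9, 119.3,  -5.3]), array([-0.003,  0.   , -1.181]))
```

View pics/w7c.png

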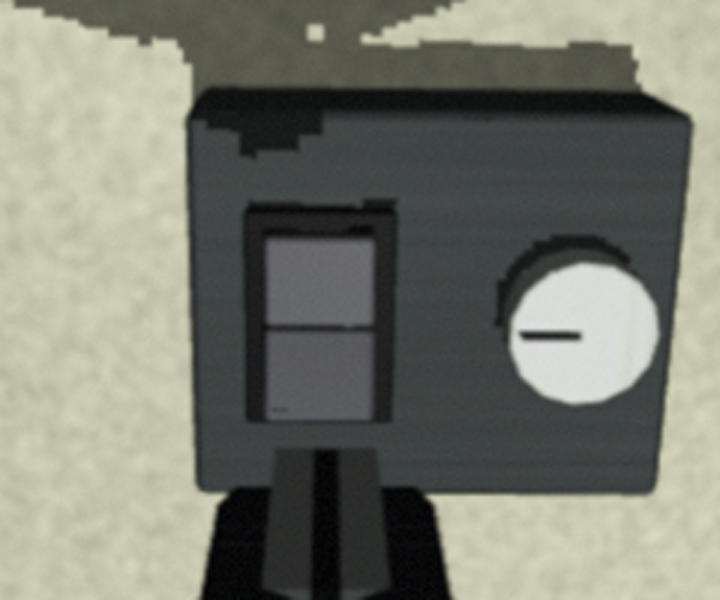

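The rocker has flipped: its upper half now lies level (crop rows 237–327) and both halves look about equal in length. Next is the keypad.

>>> move_arm(
  plan=[26,12,0,0,0,-0.12,52,24,-1,0,0,-0.24,78,37,-2,0,0,-0.36,104,50,-2,0,0,-0.48,130,62,-3,0,0,-0.6,156,75,-4,0,0,-0.72,182,87,-4,0,0,-0.84,208,100,-5,0,0,-0.96,234,112,-5,0,0,-1.08,250,119,-5,0,0,-1.181],
)

```text
clock: 7.08
tcp_pos: [0.5725, -0.0015, 0.3482]
orientation: [-3.14, -0.003, 2.818]
ft_force: [0.0, 0.8, 1.5]
gripper_width: -0.0001
```

```bash
python3 look.py w8a; python3 look.py w8b; python3 look.py w8; python3 - <<'E'
import cv2
a=cv2.imread("pics/w8.png");cv2.imwrite("pics/w8c.png",cv2.resize(a[140:340,220:420],None,fx=3,fy=3,interpolation=cv2.INTER_CUBIC))
E
```

```text
7.0833 [ 0.57253255 -0.00147633  0.34817657] [-3.13958206 -0.00335477  2.81756015] [0.01343095 0.77883265 1.50741047] -5.5872656912813354e-05 [-0.14628879  0.50763392  0.06298888  1.7981678  -0.04041713  0.84092233
  1.18261658] 0.6834796580015868
7.1333 [0.57312439 0.00097188 0.34807498] [-3.14080484 -0.00346245  2.82736883] [-0.66214127  4.98579227  0.0163406 ] -0.0002573036314037095 [-0.14746188  0.50844239  0.05928272  1.79666192 -0.03958671  0.84111624
  1.18740928] 0.11791635791290475
7.1833 [ 0.57243685 -0.00138081  0.34803663] [-3.13996994 -0.00367914  2.81711006] [-0.52772398 -0.3196451  -0.46349928] 2.052612065340888e-06 [-0.14605892  0.50770565  0.06259384  1.79844671 -0.0408279   0.84070997
  1.18233334] 0.07381155426262652
```

View pics/w8c.png

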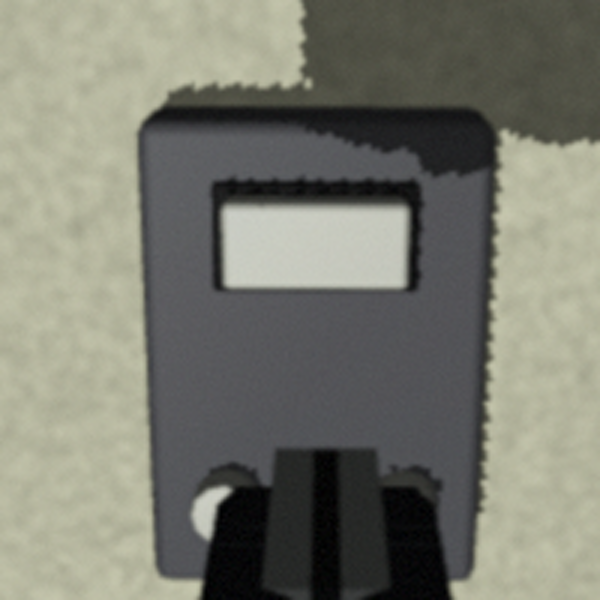

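View pics/w8.png

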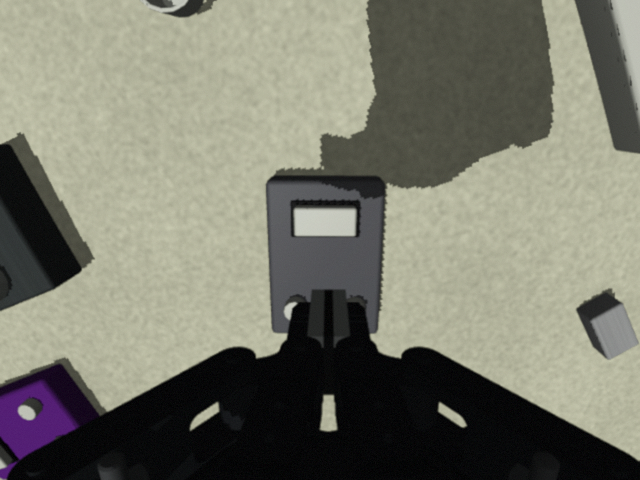

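The grey keypad sits straight ahead. The bar key's top face runs from crop (220,203) to (410,290), and the round keys lie some 74 mm farther out.

```bash
python3 - <<'E'
from h import *
import json
from plant import sensors
np.set_printoptions(precision=4,suppress=True)
m={k:np.array(v) for k,v in json.load(open("w8.json")).items()}
U=un([(220,203),(410,203),(408,290),(224,290),(142,130),(495,130)],220,140,3)
r=fit([(m,[(-.047,-.023,.042),(-.047,.023,.042),(-.025,.023,.042),(-.025,-.023,.042),(-.065,-.045,.03),(-.065,.045,.03)],U)],[.6,-.01,-.33])
print(r[0],r[1])
P=r[2](r[0],[(-.036,0,.042)])[0];print(P)
s=sensors.read_state();yaw=r[0][2]+np.pi
print(rel(s,np.r_[P[:2],.173+.052],yaw),rel(s,np.r_[P[:2],.173+.036],yaw))
E
```

```text
[ 0.6045 -0.0145 -0.3235] [[-0.0232  0.5314]
 [ 0.3516  0.5313]
 [ 0.3965  0.6323]
 [-0.5705  0.62  ]
 [-2.9243 -2.5196]
 [ 1.1487 -2.5422]]
[ 0.5704 -0.0031  0.042 ]
(array([  1.1,   0.1, 123.1]), array([-0.003, -0.004, -0.007])) (array([  1.1,   0.2, 139.1]), array([-0.003, -0.004, -0.007]))
```

>>> move_arm(
  plan=[1,0,35,0,0,0,1,0,70,0,0,0,1,0,105,0,0,0,1,0,119,0,0,0,1,0,119,0,0,0,1,0,119,0,0,0],
)

```text
clock: 7.73
tcp_pos: [0.5701, -0.0043, 0.2285]
orientation: [-3.138, -0.005, 2.808]
ft_force: [0.2, -0.3, 0.4]
gripper_width: 0.0001
```

```bash
python3 look.py w9; python3 - <<'E'
import cv2
a=cv2.imread("pics/w9.png");cv2.imwrite("pics/w9c.png",cv2.resize(a[180:380,230:430],None,fx=3,fy=3,interpolation=cv2.INTER_CUBIC))
from h import *
from plant import sensors
s=sensors.read_state();print(rel(s,[.5704,-.0031,.209],np.pi-.3235))
E
```

```text
7.7333 [ 0.57008637 -0.00427835  0.22848684] [-3.13753735 -0.0054296   2.80838769] [ 0.16590508 -0.27206801  0.37033726] 0.00012402495979887658 [-0.13017402  0.68209086  0.04717129  1.8710482  -0.05038944  0.596212
  1.18595509] 0.041566185092523404
(array([ 0.4,  0.9, 20.6]), array([-0.003, -0.004, -0.009]))
```

View pics/w9c.png

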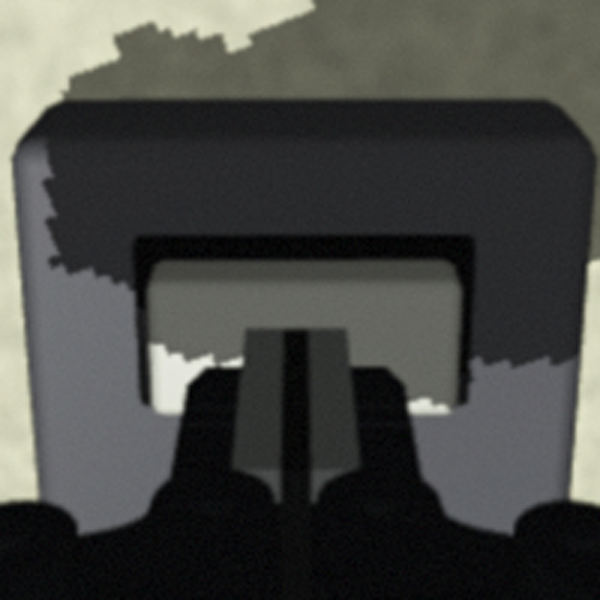

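>>> move_arm(
  plan=[0,1,6,0,0,0,0,1,11,0,0,0,0,1,14,0,0,0,0,1,17,0,0,0,0,1,19,0,0,0,0,1,20,0,0,0,0,1,20,0,0,0],
)

```text
clock: 8.37
tcp_pos: [0.571, -0.0032, 0.2097]
orientation: [-3.139, -0.003, 2.809]
ft_force: [-0.1, -0.4, 4.0]
gripper_width: -0.0001
```

>>> move_arm(
  plan=[0,0,1,0,0,0,0,0,1.5,0,0,0,0,0,1.5,0,0,0],
)

```text
clock: 8.62
tcp_pos: [0.571, -0.0032, 0.2092]
orientation: [-3.139, -0.003, 2.809]
ft_force: [-5.7, 0.2, 22.2]
gripper_width: 0.0004
```

22 N with the tip at about 36 mm means the key is fully down on its stop. Releasing it and backing off.

>>> move_arm(
  plan=[0,0,-5,0,0,0,0,0,-40,0,0,0,0,0,-80,0,0,0,0,0,-117,0,0,0,0,0,-140,0,0,0,0,0,-140,0,0,0,0,0,-140,0,0,0],
)

```text
clock: 9.2
tcp_pos: [0.5715, -0.0029, 0.3504]
orientation: [-3.14, -0.001, 2.809]
ft_force: [-0.3, 0.3, 0.1]
gripper_width: 0.0005
```

```bash
python3 look.py w10; python3 - <<'E'
from h import *
from plant import cams
a=cv2.imread("pics/w10.png");A=cv2.resize(a[150:350,220:420],None,fx=2,fy=2,interpolation=cv2.INTER_CUBIC)
im=cams.read_camera("scene")[:,:,::-1];cv2.imwrite("pics/scene1.png",im)
d=cams.read_camera("side")[:,:,::-1];cv2.imwrite("pics/side1.png",d)
B=cv2.resize(d[170:345,245:375],None,fx=3,fy=3,interpolation=cv2.INTER_CUBIC)
cv2.imwrite("pics/fin.png",np.hstack([A,np.zeros((400,10,3),np.uint8),cv2.resize(B,(297,400))]))
s0=cv2.imread("pics/side0.png");x=cv2.resize(np.hstack([s0[170:345,245:375],d[170:345,245:375]]),None,fx=3,fy=3,interpolation=cv2.INTER_CUBIC);cv2.imwrite("pics/cmp.png",x)
E
```

```text
9.2 [ 0.5715144  -0.00289558  0.35037537] [-3.13983268e+00 -8.66984936e-04  2.80882469e+00] [-0.32081721  0.34695836  0.0681373 ] 0.0004838655625682167 [-0.14790216  0.50291981  0.06801435  1.80016707 -0.04226756  0.84143805
  1.17796568] 0.042247415915871715
```

View pics/fin.png

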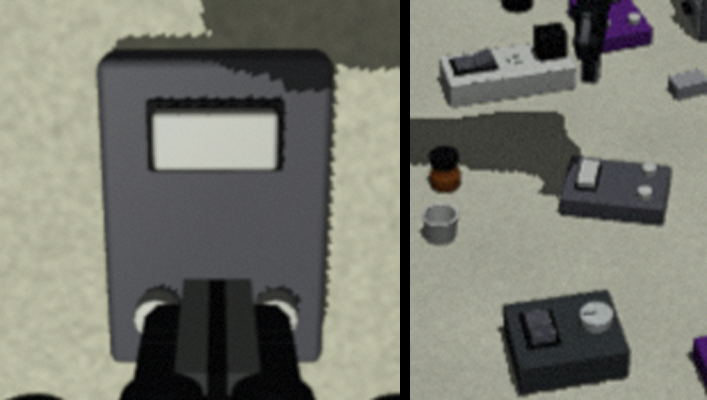

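View pics/cmp.png

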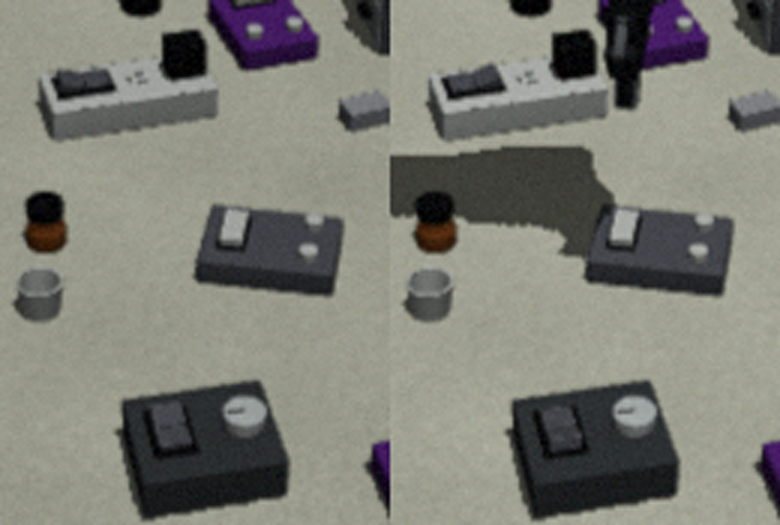

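View pics/scene1.png

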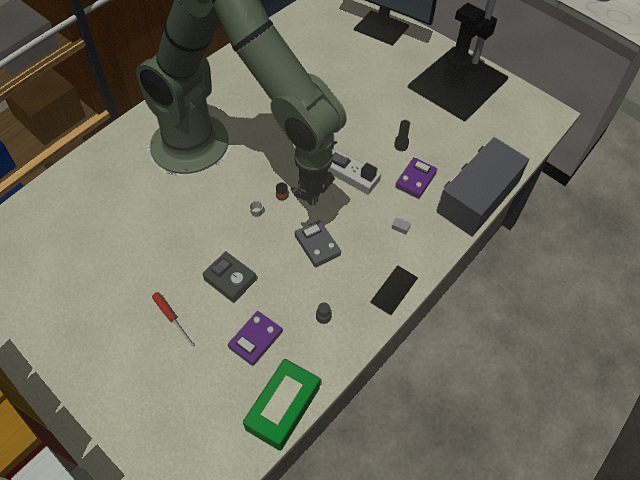

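The before/after side crops show the paddle's inner half now raised and the rocker's near half (-y) now raised. The bar key is up again, and the boxes and bystanders haven't visibly moved. The robot is clear, so I'm handing in.

```bash
python3 - <<'E'
from plant import env,sensors
print(env.job_done()); print(sensors.read_state()["clock"])
E
```

```text
the job is handed in; nothing more can be done
None
the job is handed in; nothing more can be done
```

I pressed the three controls in the order you asked, using the closed fingertips, and handed the job in at about 9.3 s of the 48 s allowed.

| Control | Force when it stopped | Fingertip height at the stop |
|---|---|---|
| Strip paddle | 21 N | about 50 mm |
| Ring-light rocker | 34 N | about 55 mm |
| Grey keypad's bar key | 22 N | about 36 mm |

- **Switches and key:** in the last pictures both switches are over to the other side and the bar key is back up. The fingertips never went near the two round keys.
- **Everything else:** in the before/after pictures the boxes and the bystanders show no visible shift. The robot is about 140 mm clear of the keypad, with wrist force near zero.
- **Disagreements:** the fixed cameras and the wrist camera put the parts up to about 4 mm apart, so I used the wrist values. Some box corners fitted 2–3 px off, perhaps because the edges are rounded.
- **Not measured:** I had no direct reading of the switch joints. "Fully over" rests on the stop forces, the fingertip heights and the pictures.

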